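# Wind the cheese press down onto the mould

### The arm

A 6-joint arm with a two-finger parallel gripper is mounted at the origin on the work surface. World frame = base frame: x ahead of the robot, y to its left, z up, the work surface at z = 0. Lengths are in m, angles in rad, forces in N, time in s.
With the tool pointing down it reaches from about 0.3 to 1 m from the base axis. Payload 5.1 kg.
Tool frame: the origin (TCP) lies on the centre line of the jaws, within the pads' length; the fingertips stand 11 mm ahead of it and the grasp point (between the pads) lies 8 mm behind it; z points along the fingers, y is the direction in which the jaws open and shut (so a half turn about z gives the same grasp; the last joint's range is limited). The gripper opens to 95 mm and grips with 3 to 60 N. Pads are 20 mm wide; open, the fingers measure 119 mm over their backs; the gripper's body (75 mm by 180 mm) begins 59 mm behind the grasp point.
Start: joints at [-1.429, 0.124, 1.65, -0, 1.367, -0.083], TCP at [0.145, -0.634, 0.226] pointing down, gripper open.
Joint ranges: [-2.61, 2.61], [-1.02, 2.33], [0.03, 2.71], [-1.35, 4.49], [0.32, 2.68], [-2.91, 2.91]. Speed limits (rad/s): [2.57, 2.57, 3.14, 3.14, 3.14, 3.14].

### API

Orientations are given as a unit quaternion [w, x, y, z].
In Python, from cell import get_state, capture, sign_off gives the robot as it stands.
- The arm moves only by the shell command python3 -m pendant 'ROWS' [OPENING] [FORCE]. ROWS is JSON, a list of rows, each a list of 2 entries, a list of its own where there are three numbers: the shift along the world's x, y, z in mm, then the turn, a rotation vector about the world's x, y, z in degrees. A call has 1 to 5 rows; each row is the pose to reach, as a shift and turn from the pose commanded when the call began; what a row does not reach only later rows make up. A row lasts 1/8 s, in which the tool goes at most 62.5 mm and 10.7 degrees, less where a joint would pass 70% of its speed; a pose out of reach is approached as far as the arm can. A call with a gripper value outside its range is refused whole. OPENING is the opening in per cent of the stroke, from 0 (shut) to 100 (fully open), set as the call begins (- or left out, the last holds). The fingers move at their own pace and stop on an object; FORCE is the grip in N (left out, the last holds). Time passes only in rows, so rows that repeat a pose let the fingers close. It gives the time, the measured TCP pose, the force and the opening at its end, in the units of the state.
- get_state(): the state, without advancing time (a new reading comes with each control period).
- capture(name): name is "side" or "top" or "wrist"; returns a dict with "color" (400x640x3 uint8, red, green, blue), "K" (3x3 intrinsics, pixels), "dist_coeffs" ([k1, k2, p1, p2, k3] as OpenCV has them; the pictures are not rectified), "T" (4x4, takes a point from camera to world coordinates). Camera axes: x right, y down, z forward; pixel columns grow to the right and rows downward; lengths in m; the calibration is good to about 2 mm. A picture is of the moment at which its call begins. There is no depth.
- sign_off(): hands the job in, once; it reports no verdict.
The state is a dict: "clock": time; "q": joint angles; "dq": joint speeds; "tau": joint torques, N m; "eef_pos": TCP position; "tool_rot": TCP orientation; "wrist_force": force on the tool from outside, world axes, zero at the start; "torque": the same for the moment, N m; "finger_gap": finger opening in m.
Only numpy, scipy, OpenCV 4.12 (cv2) and the standard library are available. Lean on these libraries where they do the work, as an engineer would, in place of code of your own. Each camera call takes 0.05 s, during which the arm holds its last target.

### The job

The fresh cheese for the breakfast buffet is in its mould under the little table press. Wind the handwheel clockwise until the pressing plate comes down onto the blue follower in the mould, then give it about half a turn more, and never as much as a full turn, so that the spring is just lightly squeezed. Leave the mould where it stands, knock nothing on the counter about, and let go.

Things in the scene. Friction and masses are not known exactly. Their poses are not given: they have to be found in the camera images.
- press: stainless table-top cheese press, fixed; origin at the centre of its underside, z up along the screw spindle's axis. Base 190 mm (x) by 240 mm (y), top 24 mm up; columns at y = +-85 mm carry a crossbeam (38 by 210 mm, top 200 mm up). A right-hand spindle through the beam carries a handwheel on top and a sprung pressing plate below; all sink 8 mm per clockwise turn and stay where left
- wheel (a joint): angle of the handwheel about the vertical spindle, rad; 0 with the spindle fully up, grows clockwise seen from above (which winds the plate down); many turns possible, stops at about 41. Turning it takes about 0.1 N m, that is 1.5 to 2 N of push at the crank grip, and it stops almost at once when the push stops
- wheel_hub (a point): point on the wheel's axis, level with the top of the rim. Aluminium three-spoke wheel, rim centre-line radius 65 mm, rim 16 mm thick (over all 146 mm across); this point sinks with the spindle, 270 mm above the counter with the spindle fully up
- crank_grip (a point): black upright crank grip on the wheel's rim, 65 mm from the wheel's axis, 24 mm diameter, 55 mm tall, turning freely on its own pin; this point is on its axis, 34 mm above the top of the rim and 25 mm below the grip's top
- plate_face (a point): centre of the underside of the pressing plate: white disc 90 mm across, 8 mm thick, under a steel crosshead bar (26 by 200 mm) that slides on the two columns; level and facing down; 146 mm below the point wheel_hub while the spring is free
- plate (a joint): how far the plate has been pushed up the spindle against its spring, m: 0 while the plate hangs free, up to 0.014 with the spring solid; once the plate rests on the follower it grows 8 mm per turn of the wheel. The spring takes 1.5 N per mm
- mould: white perforated cheese mould, 110 mm across, 55 mm high, with a cheese in it, standing loose on the press's base plate under the pressing plate; origin at the centre of its underside
- follower_top (a point): centre of the top face of the follower, a loose blue disc 94 mm across and 14 mm thick that lies on the cheese in the mould and stands 9 mm proud of the mould's rim; its top is 88 mm above the counter
- coffee_pot: bystander: orange coffee pot with black lid and handle, 108 mm across, 170 mm high, handle sticking out 91 mm from its axis; origin at the centre of its underside
- jam_jar: bystander: dark red jam jar, 68 mm across, 85 mm high; origin at the centre of its underside
- portion_box: bystander: white two-compartment box of portion packs, 90 by 130 mm, 50 mm high; origin at the centre of its underside
Not all that is in view belongs to the job. Of the things that look like the part that bears follower_top, the middle-sized one is meant.

How it is judged:
By the outcome, as a careful person would: the job done as asked, in the order asked, and still so for the second after the job is handed in, with the robot touching nothing.
It also fails if it takes over 72 s, if anything falls off the work surface, if the arm or the gripper's body presses on something with over 40 N, if the wrist force passes 120 N, or if a joint passes its speed limit or range.

## Working session

There is one attempt and no reset: what is moved stays moved. The work goes in short steps, Python scripts to look and compute and a shell command to move; the robot and the scene stay as the last step left them, time stands still between calls to the robot, and variables do not carry over. Pictures are saved under pics/ and viewed, and the job is handed in when it is done.

```bash
mkdir -p pics; ls; python3 - <<'E'
from cell import get_state,capture
import cv2,numpy as np
s=get_state();print(s)
for n in("side","top","wrist"):
    c=capture(n);cv2.imwrite(f"pics/{n}0.png",c["color"][:,:,::-1]);print(n,c["K"],c["dist_coeffs"],np.round(c["T"],4))
E
```

```text
pics
{'clock': 0.0, 'q': array([-1.42859446e+00,  1.24474040e-01,  1.65167436e+00,  8.63409283e-06,
        1.36750519e+00, -8.26246344e-02]), 'dq': array([ 1.69001640e-04,  6.16374967e-04,  1.17200620e-04, -8.78070668e-05,
        9.77392659e-04, -1.03175604e-03]), 'tau': array([-8.53537713e-04, -4.17600882e+01, -3.59934747e+01,  7.73869688e-02,
        4.93344117e-02, -1.89165735e-04]), 'eef_pos': array([ 0.14477882, -0.63303083,  0.22440693]), 'tool_rot': array([-1.03013737e-03,  9.93687852e-01,  1.12175716e-01, -2.64663250e-05]), 'wrist_force': array([ 0.57969327, -0.25754769,  0.59461058]), 'torque': array([ 0.02328372, -0.08032996, -0.0354814 ]), 'finger_gap': 0.09502114323736864}
side [[456.45578272   0.         325.58729954]
 [  0.         456.45578272 195.10354151]
 [  0.           0.           1.        ]] [0.0216083 0.        0.        0.        0.       ] [[-0.7766  0.4276 -0.4626  1.1821]
 [ 0.63    0.5335 -0.5644  0.8766]
 [ 0.0055 -0.7298 -0.6837  1.1618]
 [ 0.      0.      0.      1.    ]]
top [[407.07762495   0.         316.6320935 ]
 [  0.         407.07762495 197.92299456]
 [  0.           0.           1.        ]] [0.03543681 0.         0.         0.         0.        ] [[-0.0255 -0.9981  0.0568  0.4457]
 [-0.9996  0.0247 -0.0147  0.0874]
 [ 0.0133 -0.0572 -0.9983  1.4255]
 [ 0.      0.      0.      1.    ]]
wrist [[315.78481118   0.         317.85870827]
 [  0.         315.78481118 200.8355561 ]
 [  0.           0.           1.        ]] [-0.06000568  0.          0.          0.          0.        ] [[ 0.2243 -0.9446 -0.2398  0.2118]
 [-0.9745 -0.2179 -0.0535 -0.6181]
 [-0.0017  0.2457 -0.9694  0.3839]
 [ 0.      0.      0.      1.    ]]
```

View pics/side0.png

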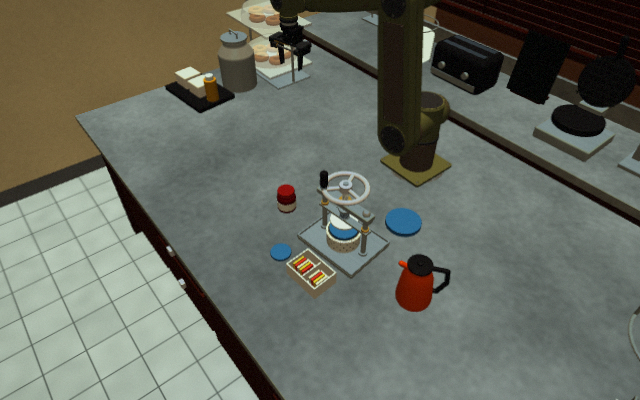

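View pics/top0.png

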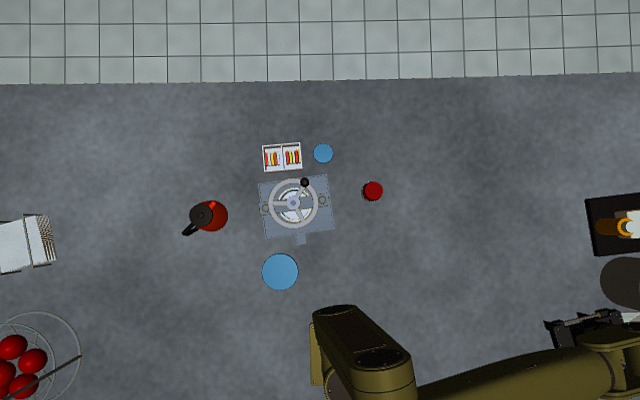

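The three blue discs in the side view are a small one on the counter at (281,251), a large one on the counter at (403,222), and the middle one in the mould under the plate at about (344,230). I'll confirm that in enlarged crops.

```bash
python3 - <<'E'
import cv2
a=cv2.imread("pics/side0.png")[160:300,255:435];cv2.imwrite("pics/side_c.png",cv2.resize(a,None,fx=4.2,fy=4.2,interpolation=2))
a=cv2.imread("pics/top0.png")[130:300,170:395];cv2.imwrite("pics/top_c.png",cv2.resize(a,None,fx=3.5,fy=3.5,interpolation=2))
E
```

```text
(no output)
```

View pics/side_c.png

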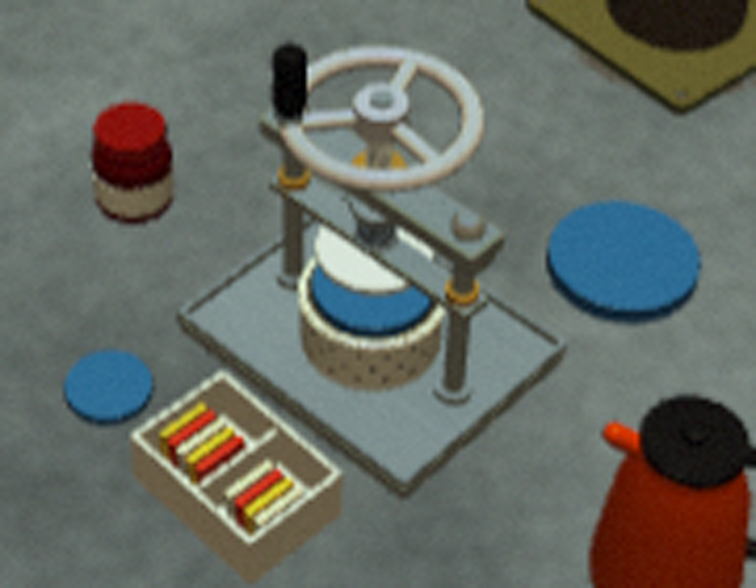

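View pics/top_c.png

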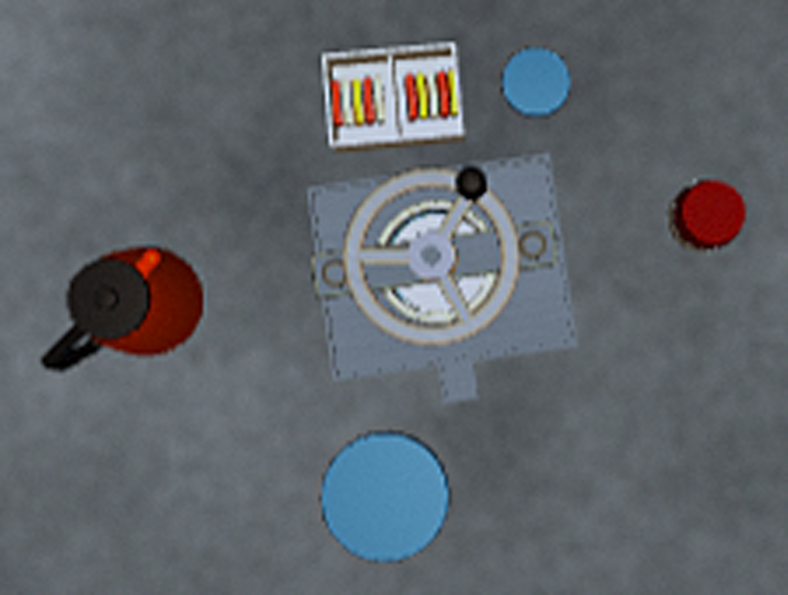

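```bash
cat > h.py <<'E'
import cv2,numpy as np
from cell import get_state,capture
def ray(c,uv):
    p=cv2.undistortPoints(np.array([[uv]],float),c["K"],c["dist_coeffs"])[0,0]
    d=c["T"][:3,:3]@np.array([p[0],p[1],1.]);return c["T"][:3,3],d/np.linalg.norm(d)
def tri(rs):
    A=np.zeros((3,3));b=np.zeros(3)
    for o,d in rs:
        P=np.eye(3)-np.outer(d,d);A+=P;b+=P@o
    x=np.linalg.solve(A,b);return x,[np.linalg.norm((np.eye(3)-np.outer(d,d))@(x-o))*1e3 for o,d in rs]
def atz(c,uv,z):
    o,d=ray(c,uv);return o+d*(z-o[2])/d[2]
def proj(c,X):
    Ti=np.linalg.inv(c["T"]);return cv2.projectPoints(np.atleast_2d(X).astype(float),cv2.Rodrigues(Ti[:3,:3])[0],Ti[:3,3],c["K"],c["dist_coeffs"])[0][:,0]
E
python3 - <<'E'
from h import *
s=capture("side");t=capture("top")
S=lambda u,v:(u/4.2+255-.4,v/4.2+160-.4);T=lambda u,v:(u/3.5+170-.4,v/3.5+130-.4)
hub=tri([ray(s,S(381,98)),ray(t,T(432,256))]);print("hub",hub)
g=tri([ray(s,S(290,54)),ray(t,T(471,182))]);print("griptop",g)
for z in(.25,.26,.27):
    print(z,[atz(t,T(*p),z)[:2].round(4) for p in((344,256),(519,256),(431,168),(431,345))],atz(s,S(381,98),z)[:2].round(4))
for n,p,z in(("columnL",(335,272),.2),("columnR",(532,245),.2),("jar",(712,214),.085),("pot",(107,298),.17)):print(n,atz(t,T(*p),z).round(3))
print([atz(t,T(*p),.024).round(3) for p in((308,187),(549,155),(578,347),(333,380))])
for f in ((345,320),):pass
E
```

```text
hub (array([0.50000745, 0.13708897, 0.27044043]), [np.float64(0.8984318937387026), np.float64(0.8984318937387724)])
griptop (array([0.55485409, 0.10338129, 0.31749011]), [np.float64(0.8803119873766705), np.float64(0.8803119873766347)])
0.25 [array([0.5021, 0.211 ]), array([0.4985, 0.0668]), array([0.5732, 0.1378]), array([0.4271, 0.141 ])] [0.485  0.1195]
0.26 [array([0.5016, 0.21  ]), array([0.4981, 0.067 ]), array([0.5722, 0.1374]), array([0.4273, 0.1406])] [0.4927 0.1278]
0.27 [array([0.5011, 0.2089]), array([0.4976, 0.0672]), array([0.5711, 0.1369]), array([0.4274, 0.1401])] [0.5003 0.1361]
columnL [0.491 0.224 0.2  ]
columnR [0.51  0.054 0.2  ]
jar [ 0.541 -0.119  0.085]
pot [0.474 0.427 0.17 ]
[array([0.582, 0.269, 0.024]), array([0.608, 0.031, 0.024]), array([0.418, 0.007, 0.024]), array([0.392, 0.248, 0.024])]
```

Confirmed: the disc under the plate (side crop at 370,300) is mid-sized between the two on the counter. The hub is at about (0.500, 0.138) with the rim at about z 0.258. The grip top is at (0.555, 0.103, 0.317), which is 65 mm from the axis as specified. Now approaching above the grip.

```bash
python3 -m pendant '[[[0,0,60],[0,0,0]],[[10,20,118],[0,0,0]],[[35,65,150],[0,0,0]],[[60,115,170],[0,0,0]],[[88,165,174],[0,0,0]]]' 60 15
python3 -m pendant '[[[28,50,0],[0,0,0]],[[56,100,0],[0,0,0]],[[84,150,0],[0,0,0]],[[112,200,0],[0,0,0]],[[140,250,0],[0,0,0]]]'
python3 -m pendant '[[[28,50,0],[0,0,0]],[[56,100,0],[0,0,0]],[[84,150,0],[0,0,0]],[[112,200,0],[0,0,0]],[[140,250,0],[0,0,0]]]'
python3 -m pendant '[[[25,43,0],[0,0,0]],[[42,73,0],[0,0,0]],[[42,73,0],[0,0,0]],[[42,73,0],[0,0,0]]]'
python3 - <<'E'
from h import *
s=get_state();print(s["eef_pos"],s["q"],s["tool_rot"],s["wrist_force"])
for n in("side","top","wrist"):
    c=capture(n);cv2.imwrite(f"pics/{n}1.png",c["color"][:,:,::-1])
E
```

```text
clock: 0.88
eef_pos: [0.2335, -0.4676, 0.402]
tool_rot: [0.002, 0.994, 0.112, 0.001]
wrist_force: [0.2, 1.1, -0.3]
finger_gap: 0.0575
clock: 1.5
eef_pos: [0.3733, -0.2169, 0.3997]
tool_rot: [0.0, 0.994, 0.112, 0.0]
wrist_force: [0.7, 0.5, -0.0]
finger_gap: 0.0572
clock: 2.12
eef_pos: [0.5134, 0.0333, 0.3997]
tool_rot: [0.0, 0.994, 0.112, 0.0]
wrist_force: [0.7, -0.1, 0.3]
finger_gap: 0.057
clock: 2.62
eef_pos: [0.5546, 0.104, 0.3995]
tool_rot: [0.0, 0.994, 0.112, -0.0]
wrist_force: [-0.3, -0.1, 0.1]
finger_gap: 0.0574
[0.55460549 0.1039883  0.39952701] [ 9.04200142e-02 -1.16615496e-01  1.60507782e+00 -4.12676202e-04
  1.65363920e+00  1.43640972e+00] [ 1.99992241e-04  9.93691253e-01  1.12149844e-01 -2.58893817e-04] [-0.28564126 -0.09540335  0.14791267]
```

View pics/wrist1.png

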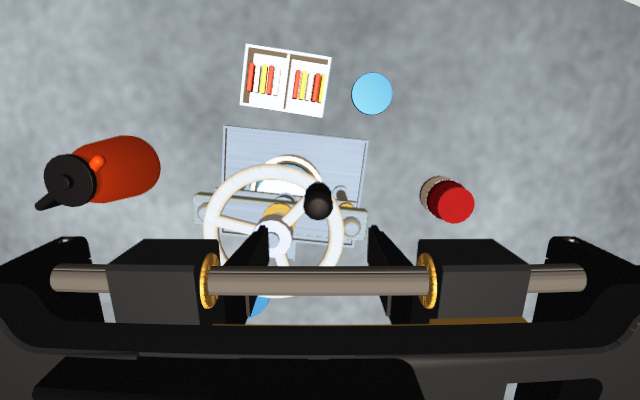

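View pics/side1.png

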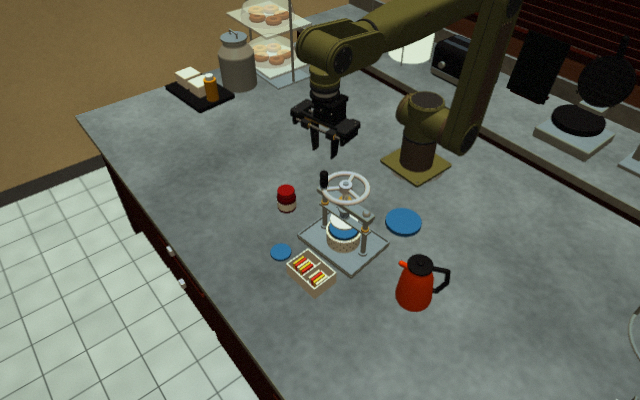

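```bash
python3 - <<'E'
from h import *
w=capture("wrist");s=capture("side")
for z in(.31,.317,.324): print(z,proj(w,[[.555,.1035,z]]))
print(proj(w,[[.5,.138,.27],[.5,.138,.258]]))
cv2.imwrite("pics/wc.png",cv2.resize(w["color"][140:260,190:380,::-1],None,fx=4,fy=4,interpolation=2))
E
```

```text
0.31 [[317.62861607 206.82945698]]
0.317 [[317.62586577 209.14433486]]
0.324 [[317.62296488 211.58728368]]
[[270.79360584 241.28719389]
 [272.48533415 236.93242268]]
```

View pics/wc.png

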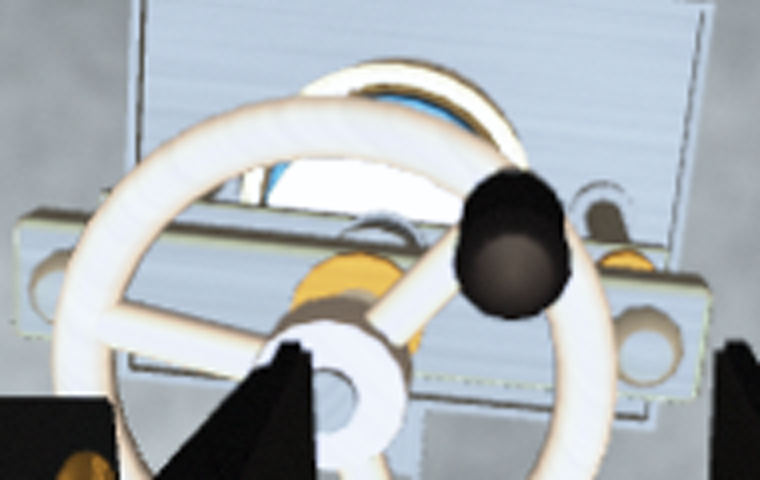

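```bash
python3 - <<'E'
from h import *
w=capture("wrist");s=capture("side");t=capture("top")
S=lambda u,v:(u/4.2+255-.4,v/4.2+160-.4);T=lambda u,v:(u/3.5+170-.4,v/3.5+130-.4)
W=lambda u,v:(u/4+190-.4,v/4+140-.4)
print(tri([ray(s,S(290,54)),ray(t,T(471,182)),ray(w,W(513,262))]))
print(tri([ray(s,S(381,98)),ray(t,T(432,256)),ray(w,W(335,395))]))
# rim outer: left edge, right edge, in wrist
for z in (.245,.25,.255): print(z,[atz(w,W(*p),z)[:2].round(4) for p in((52,340),(617,340),(310,96))])
E
```

```text
(array([0.55610551, 0.10377082, 0.31719577]), [np.float64(1.012977778458071), np.float64(1.8826888593173083), np.float64(2.266310674584767)])
(array([0.50092422, 0.13676231, 0.26920395]), [np.float64(1.183269223105351), np.float64(1.8128965008663893), np.float64(2.2571804187326756)])
0.245 [array([0.4916, 0.2138]), array([0.5251, 0.0686]), array([0.5701, 0.1589])]
0.25 [array([0.4937, 0.2123]), array([0.5266, 0.0694]), array([0.571 , 0.1583])]
0.255 [array([0.4958, 0.2107]), array([0.5281, 0.0702]), array([0.5718, 0.1576])]
```

```bash
python3 -m pendant '[[[0,0,-45],[0,0,0]],[[0,0,-85],[0,0,0]],[[0,0,-105],[0,0,0]],[[0,0,-113],[0,0,0]],[[0,0,-113],[0,0,0]]]' 60 15
python3 -m pendant '[[[0,0,0],[0,0,0]],[[0,0,0],[0,0,0]],[[0,0,0],[0,0,0]],[[0,0,0],[0,0,0]]]' 0 15
python3 - <<'E'
from h import *
for n in("side","wrist"):
    c=capture(n);cv2.imwrite(f"pics/{n}2.png",c["color"][:,:,::-1])
c=capture("side")["color"][140:300,240:430,::-1]
cv2.imwrite("pics/side2c.png",cv2.resize(c,None,fx=3.7,fy=3.7,interpolation=2))
E
```

```text
clock: 3.65
eef_pos: [0.5553, 0.1044, 0.2875]
tool_rot: [0.0, 0.994, 0.112, 0.001]
wrist_force: [0.6, 0.0, 0.2]
finger_gap: 0.0568
clock: 4.15
eef_pos: [0.5551, 0.1041, 0.287]
tool_rot: [0.0, 0.994, 0.112, 0.0]
wrist_force: [0.2, 0.2, 0.9]
finger_gap: 0.0235
```

View pics/side2c.png

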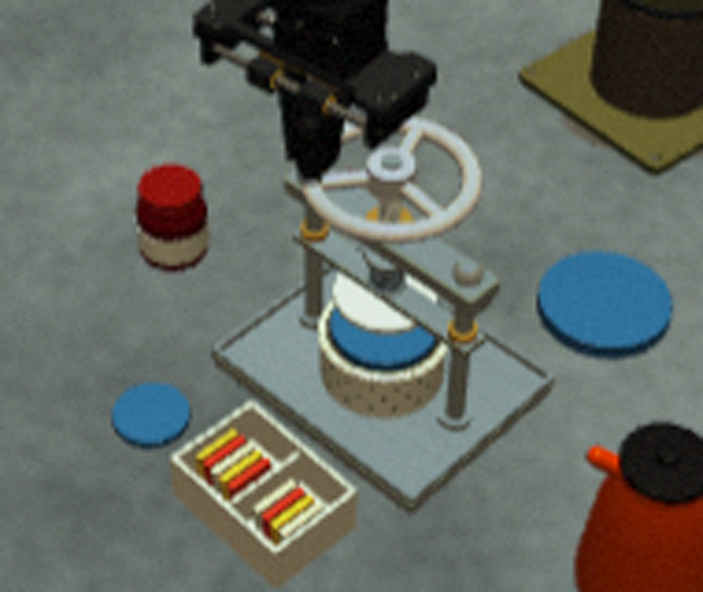

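View pics/wrist2.png

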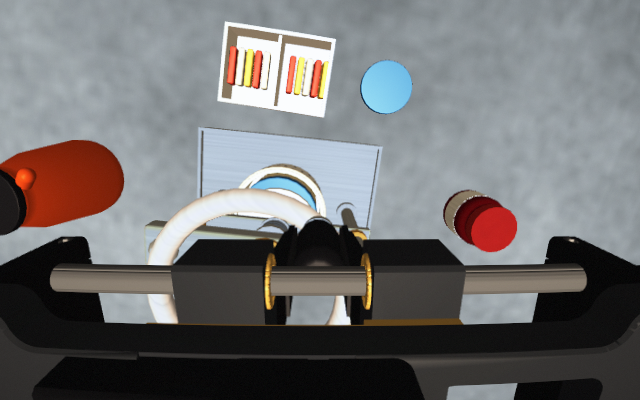

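```bash
python3 - <<'E'
import numpy as np
def f(a0,st,n=5):
    a=np.radians(a0-st*np.arange(n+1));r=65
    d=np.c_[r*np.cos(a)-r*np.cos(a[0]),r*np.sin(a)-r*np.sin(a[0]),-8*st*np.arange(n+1)/360]
    print(a0,st,[list(map(float,x)) for x in d[1:].round(1)])
for a in(-32,-112,-152,-192,-272):
    f(a,16) if a in(-32,-112,-192,-272) else f(a,24)
f(-32,24);f(-272,24)
E
python3 -m pendant '[[[-10,-14,-0.4],[0,0,0]],[[-25.8,-24,-0.7],[0,0,0]],[[-43.8,-30,-1.1],[0,0,0]],[[-62,-30,-1.4],[0,0,0]],[[-79.5,-25.8,-1.8],[0,0,0]]]' 2>/dev/null | head -0; 
```

```text
-32 16 [[-11.6, -13.9, -0.4], [-26.6, -24.0, -0.7], [-43.8, -29.6, -1.1], [-61.9, -30.2, -1.4], [-79.5, -25.8, -1.8]]
-112 16 [[-15.7, 9.0, -0.4], [-28.2, 22.1, -0.7], [-36.7, 38.0, -1.1], [-40.5, 55.7, -1.4], [-39.2, 73.8, -1.8]]
-152 24 [[-7.5, 26.0, -0.5], [-3.7, 52.7, -1.1], [10.6, 75.7, -1.6], [33.0, 90.8, -2.1], [59.7, 95.5, -2.7]]
-192 16 [[6.2, 17.0, -0.4], [16.8, 31.6, -0.7], [31.1, 42.8, -1.1], [47.9, 49.6, -1.4], [65.8, 51.4, -1.8]]
-272 16 [[17.8, -3.1, -0.4], [34.1, -11.1, -0.7], [47.5, -23.2, -1.1], [57.1, -38.5, -1.4], [62.1, -55.9, -1.8]]
-32 24 [[-18.8, -19.4, -0.5], [-43.8, -29.6, -1.1], [-70.8, -28.6, -1.6], [-95.1, -16.8, -2.1], [-112.5, 3.9, -2.7]]
-272 24 [[26.2, -6.5, -0.5], [47.5, -23.2, -1.1], [60.2, -47.0, -1.6], [62.1, -74.0, -2.1], [52.9, -99.4, -2.7]]
```

That first 80° move was meant to print its result, but I discarded the output, so I'll check the state.

```bash
python3 - <<'E'
from h import *
s=get_state();print(s["clock"],s["eef_pos"],s["wrist_force"],s["finger_gap"])
c=capture("side");cv2.imwrite("pics/side3.png",c["color"][:,:,::-1])
cv2.imwrite("pics/side3c.png",cv2.resize(c["color"][140:300,240:430,::-1],None,fx=3.7,fy=3.7,interpolation=2))
E
```

```text
4.925 [0.47475093 0.07788426 0.28519113] [2.5707946  2.81648601 0.29481606] 0.023434532174062224
```

View pics/side3c.png

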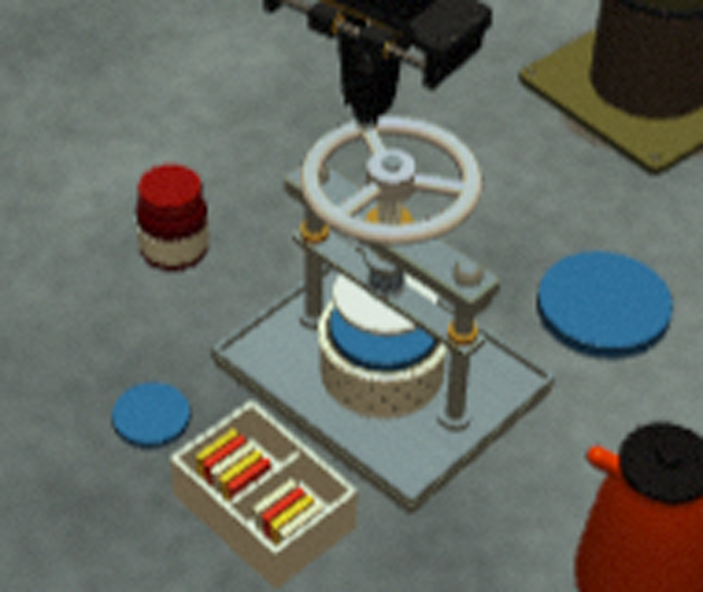

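It moved the wheel cleanly: the grip went from the lower left to the back, and the force is about 4 N. Continuing.

```bash
python3 -m pendant '[[[-15.7,9,-0.4],[0,0,0]],[[-28.2,22.1,-0.7],[0,0,0]],[[-36.7,38,-1.1],[0,0,0]],[[-40.5,55.7,-1.4],[0,0,0]],[[-39.2,73.8,-1.8],[0,0,0]]]'
python3 -m pendant '[[[6.2,17,-0.4],[0,0,0]],[[16.8,31.6,-0.7],[0,0,0]],[[31.1,42.8,-1.1],[0,0,0]],[[47.9,49.6,-1.4],[0,0,0]],[[65.8,51.4,-1.8],[0,0,0]]]'
python3 -m pendant '[[[26.2,-6.5,-0.5],[0,0,0]],[[47.5,-23.2,-1.1],[0,0,0]],[[60.2,-47,-1.6],[0,0,0]],[[62.1,-74,-2.1],[0,0,0]],[[52.9,-99.4,-2.7],[0,0,0]]]'
python3 - <<'E'
from h import *
c=capture("side");cv2.imwrite("pics/side4.png",c["color"][:,:,::-1])
cv2.imwrite("pics/side4c.png",cv2.resize(c["color"][140:300,240:430,::-1],None,fx=3.7,fy=3.7,interpolation=2))
E
```

```text
clock: 5.6
eef_pos: [0.4364, 0.1537, 0.2834]
tool_rot: [0.0, 0.994, 0.113, 0.001]
wrist_force: [8.1, -3.6, -0.2]
finger_gap: 0.0237
clock: 6.22
eef_pos: [0.5024, 0.2033, 0.2816]
tool_rot: [0.002, 0.994, 0.112, -0.001]
wrist_force: [-2.1, -11.5, 7.8]
finger_gap: 0.0236
clock: 6.85
eef_pos: [0.556, 0.1053, 0.279]
tool_rot: [-0.001, 0.994, 0.112, 0.001]
wrist_force: [-1.2, 3.2, 6.6]
finger_gap: 0.0238
```

View pics/side4c.png

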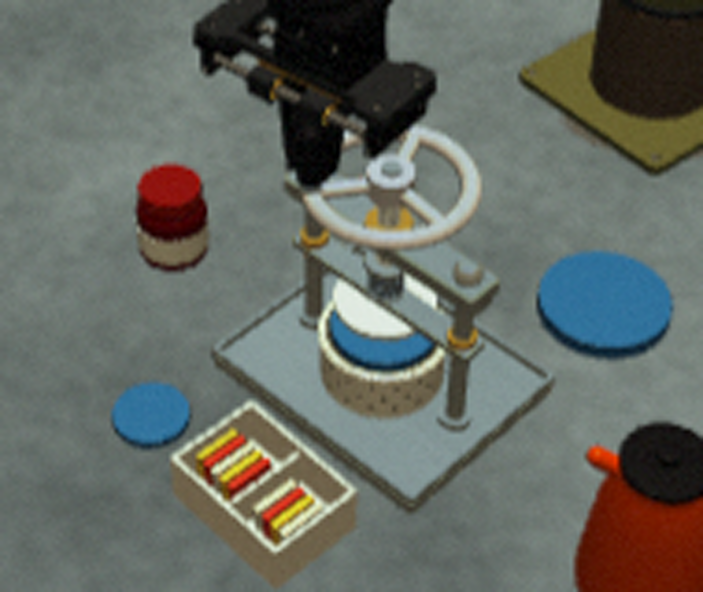

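```bash
cat > fitpl.py <<'E'
from h import *
import sys
# fit plate arc in side image: project candidate lower edge circle; print curves on crop
def overlay(img,c,zs,out,r=.045,cx=.5005,cy=.138,box=(195,260,310,385),f=7):
    y0,y1,x0,x1=box
    I=cv2.resize(img[y0:y1,x0:x1],None,fx=f,fy=f,interpolation=2)
    th=np.linspace(0,2*np.pi,200)
    for z,col in zs:
        for rr in np.atleast_1d(r):
            P=proj(c,np.c_[cx+rr*np.cos(th),cy+rr*np.sin(th),z+0*th])
            cv2.polylines(I,[(((P-[x0,y0])+.5)*f).round().astype(int)],True,col,1)
    cv2.imwrite(out,I)
E
python3 - <<'E'
from fitpl import *
c=capture("side");im=cv2.imread("pics/side4.png")
overlay(im,c,[],"pics/o0.png")
overlay(im,c,[(.1,(0,0,255)),(.104,(0,255,0)),(.108,(255,0,255))],"pics/o1.png")
overlay(im,c,[(.088,(0,255,255))],"pics/o2.png",r=.047)
a,b,d=[cv2.imread(f"pics/o{i}.png") for i in range(3)]
cv2.imwrite("pics/o.png",cv2.resize(np.vstack([np.hstack([a,b]),np.hstack([d,d*0])]),(790,690))[:600]) 
E
```

```text
(no output)
```

View pics/o1.png

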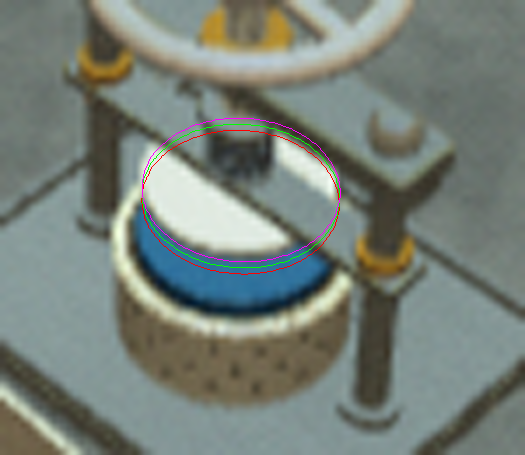

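View pics/o2.png

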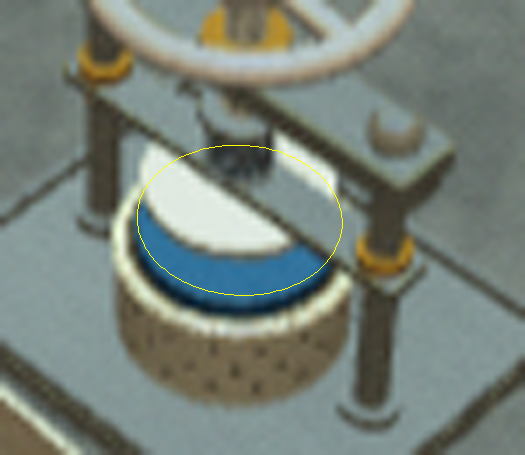

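```bash
python3 -m pendant '[[[-18.8,-19.4,-0.5],[0,0,0]],[[-43.8,-29.6,-1],[0,0,0]],[[-70.8,-28.6,-1.5],[0,0,0]],[[-95.1,-16.8,-2],[0,0,0]],[[-112.5,3.5,-2.6],[0,0,0]]]'
python3 -m pendant '[[[-7.5,25.8,-0.5],[0,0,0]],[[-3.7,52,-1.1],[0,0,0]],[[10.6,74.7,-1.6],[0,0,0]],[[33,89.8,-2.1],[0,0,0]],[[59.7,94.7,-2.6],[0,0,0]]]'
python3 -m pendant '[[[26.2,-6.5,-0.5],[0,0,0]],[[47.5,-23.2,-1.1],[0,0,0]],[[60.2,-46.8,-1.6],[0,0,0]],[[62.1,-73.8,-2.1],[0,0,0]],[[52.8,-98.2,-2.7],[0,0,0]]]'
cat > track.py <<'E'
from h import *
import sys
c=capture("side");n=sys.argv[1];cv2.imwrite(f"pics/side{n}.png",c["color"][:,:,::-1])
cv2.imwrite(f"pics/side{n}c.png",cv2.resize(c["color"][195:260,310:385,::-1],None,fx=7,fy=7,interpolation=2))
def shift(a,b,box,R=14):
    y0,y1,x0,x1=box
    A=cv2.imread(a).astype(np.float32);B=cv2.imread(b).astype(np.float32)
    t=cv2.resize(A[y0:y1,x0:x1],None,fx=8,fy=8,interpolation=2);s=cv2.resize(B[y0-3:y1+R,x0-2:x1+2],None,fx=8,fy=8,interpolation=2)
    m=cv2.matchTemplate(s,t,cv2.TM_CCOEFF_NORMED);_,v,_,l=cv2.minMaxLoc(m);return (round(l[0]/8-2,2),round(l[1]/8-3,2),round(float(v),3))
ref="pics/side2.png"
for nm,b in(("collarR",(228,235,359,371)),("plate",(222,233,330,350)),("collarL",(199,207,320,330)),("hub",(180,190,340,352)),("mould",(240,255,325,360)),("box",(252,290,288,335))):
    print(nm,shift(ref,f"pics/side{n}.png",b))
E
for i in 3 4; do python3 - <<E
E
done; python3 track.py 5
```

```text
clock: 7.58
eef_pos: [0.4417, 0.1083, 0.2763]
tool_rot: [0.0, 0.994, 0.112, -0.0]
wrist_force: [6.8, 2.2, 0.6]
finger_gap: 0.0236
clock: 8.2
eef_pos: [0.5023, 0.2034, 0.2736]
tool_rot: [0.001, 0.994, 0.113, -0.001]
wrist_force: [-1.6, -13.3, 8.9]
finger_gap: 0.0238
clock: 8.82
eef_pos: [0.5561, 0.1054, 0.271]
tool_rot: [-0.001, 0.994, 0.112, 0.001]
wrist_force: [-1.6, 3.3, 5.5]
finger_gap: 0.0238
collarR (-0.62, 3.38, 0.794)
plate (0.5, 3.62, 0.942)
collarL (0.0, 3.62, 0.965)
hub (-0.12, 4.12, 0.964)
mould (0.0, 0.0, 0.992)
box (0.0, 0.0, 0.998)
```

View pics/side5c.png

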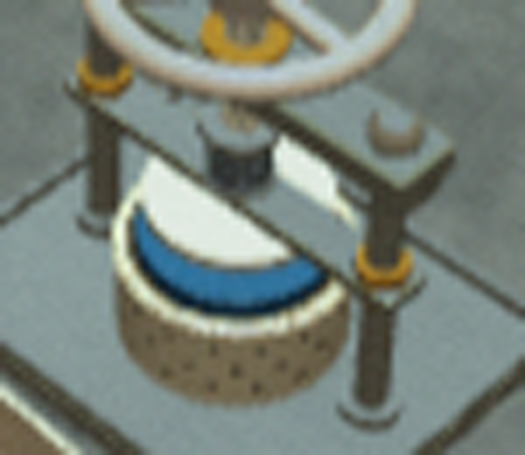

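About 2 turns of gap remain by the arcs: the plate's front edge is at crop row 269, it moves about 12 px per turn, and the follower's edge is at about 298. One more full turn, then finer steps.

```bash
python3 -m pendant '[[[-18.8,-19.4,-0.5],[0,0,0]],[[-43.8,-29.6,-1],[0,0,0]],[[-70.8,-28.6,-1.5],[0,0,0]],[[-95.1,-16.8,-2],[0,0,0]],[[-112.5,3.5,-2.6],[0,0,0]]]'
python3 -m pendant '[[[-7.5,25.8,-0.5],[0,0,0]],[[-3.7,52,-1.1],[0,0,0]],[[10.6,74.7,-1.6],[0,0,0]],[[33,89.8,-2.1],[0,0,0]],[[59.7,94.7,-2.6],[0,0,0]]]'
python3 -m pendant '[[[26.2,-6.5,-0.5],[0,0,0]],[[47.5,-23.2,-1.1],[0,0,0]],[[60.2,-46.8,-1.6],[0,0,0]],[[62.1,-73.8,-2.1],[0,0,0]],[[52.8,-98.2,-2.7],[0,0,0]]]'
python3 track.py 6
```

```text
clock: 9.5
eef_pos: [0.4417, 0.1083, 0.2683]
tool_rot: [0.0, 0.994, 0.112, -0.0]
wrist_force: [6.7, 1.8, 0.3]
finger_gap: 0.0235
clock: 10.12
eef_pos: [0.5022, 0.2033, 0.2655]
tool_rot: [0.002, 0.994, 0.113, -0.001]
wrist_force: [-2.7, -13.8, 7.9]
finger_gap: 0.0237
clock: 10.75
eef_pos: [0.556, 0.1054, 0.263]
tool_rot: [-0.001, 0.994, 0.112, 0.001]
wrist_force: [-1.2, 2.3, 5.5]
finger_gap: 0.0238
collarR (-0.62, 5.25, 0.688)
plate (0.25, 5.25, 0.882)
collarL (0.0, 5.38, 0.957)
hub (-0.12, 6.12, 0.958)
mould (0.0, 0.0, 0.992)
box (0.0, 0.0, 0.998)
```

View pics/side6c.png

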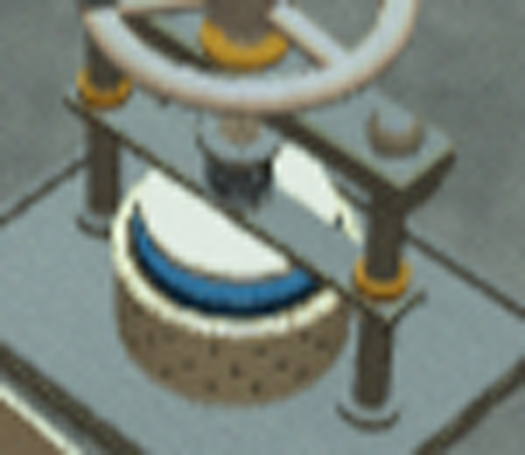

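```bash
python3 -m pendant '[[[-18.8,-19.4,-0.5],[0,0,0]],[[-43.8,-29.6,-1],[0,0,0]],[[-70.8,-28.6,-1.5],[0,0,0]],[[-95.1,-16.8,-2],[0,0,0]],[[-112.5,3.5,-2.6],[0,0,0]]]'
python3 track.py 7a
python3 -m pendant '[[[-7.5,25.8,-0.5],[0,0,0]],[[-3.7,52,-1.1],[0,0,0]],[[10.6,74.7,-1.6],[0,0,0]],[[33,89.8,-2.1],[0,0,0]],[[59.7,94.7,-2.6],[0,0,0]]]'
python3 track.py 7b
python3 -m pendant '[[[26.2,-6.5,-0.5],[0,0,0]],[[47.5,-23.2,-1.1],[0,0,0]],[[60.2,-46.8,-1.6],[0,0,0]],[[62.1,-73.8,-2.1],[0,0,0]],[[52.8,-98.2,-2.7],[0,0,0]]]'
python3 track.py 7
```

```text
clock: 11.42
eef_pos: [0.4416, 0.1083, 0.2603]
tool_rot: [0.0, 0.994, 0.112, -0.0]
wrist_force: [7.0, 1.7, -0.2]
finger_gap: 0.0236
collarR (-0.62, 6.0, 0.686)
plate (0.12, 5.88, 0.869)
collarL (-0.12, 6.0, 0.956)
hub (-0.25, 6.75, 0.965)
mould (0.0, 0.0, 0.992)
box (0.0, 0.0, 0.998)
clock: 12.1
eef_pos: [0.5024, 0.2033, 0.2576]
tool_rot: [0.001, 0.994, 0.113, -0.001]
wrist_force: [-2.1, -12.4, 7.3]
finger_gap: 0.0237
collarR (-0.62, 6.0, 0.696)
plate (0.12, 5.88, 0.864)
collarL (-0.12, 6.12, 0.913)
hub (-0.38, 7.25, 0.971)
mould (0.0, 0.0, 0.992)
box (0.0, 0.0, 0.998)
clock: 12.78
eef_pos: [0.556, 0.1052, 0.255]
tool_rot: [-0.001, 0.994, 0.112, 0.001]
wrist_force: [-2.7, 3.8, 5.5]
finger_gap: 0.0236
collarR (-0.62, 6.0, 0.693)
plate (0.0, 5.88, 0.862)
collarL (-0.12, 6.25, 0.871)
hub (-0.25, 8.12, 0.95)
mould (0.0, 0.0, 0.992)
box (0.0, 0.0, 0.998)
```

View pics/side7c.png

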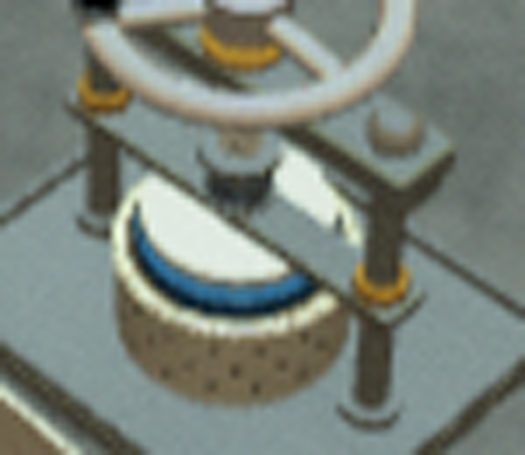

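The plate stopped near the 7a step, and the wheel is now roughly 2/3 turn past contact. I'll pin that down with a finer fit before touching it again.

```bash
python3 - <<'E'
from h import *
T={"2":0,"3":80/360,"4":1,"5":2,"6":3,"7a":10/3,"7b":11/3,"7":4}
def gold(im,box):
    y0,y1,x0,x1=box;p=im[y0:y1,x0:x1].astype(float)
    w=np.clip((p[:,:,2]+p[:,:,1])/2-p[:,:,0]-25,0,60)
    yy=np.mgrid[y0:y1,x0:x1][0];return (w*yy).sum()/w.sum(), w.sum()
R={}
for k,t in T.items():
    im=cv2.imread(f"pics/side{k}.png")
    a=gold(im,(224,244,356,372));b=gold(im,(197,213,318,331))
    R[k]=(t,a[0],b[0]);print(k,round(t,2),np.round(a,2),np.round(b,2))
A=np.array([R[k] for k in("2","3","4","5","6")]);B=np.array([R[k] for k in("7b","7")])
for j in(1,2):
    p=np.polyfit(A[:,0],A[:,j],1);print(p,np.polyval(p,A[:,0])-A[:,j],"contact turn",[(R[k][j]-p[1])/p[0] for k in("7a","7b","7")])
E
```

```text
2 0 [ 230.26 1439.5 ] [ 202.23 1139.  ]
3 0.22 [ 230.52 1387.  ] [ 202.56 1170.5 ]
4 1 [ 231.92 1382.  ] [ 203.97 1229.  ]
5 2 [ 233.43 1469.5 ] [ 205.76 1172.  ]
6 3 [ 235.19 1320.5 ] [ 207.49 1082.  ]
7a 3.33 [ 235.59 1373.5 ] [ 208.02 1146.  ]
7b 3.67 [ 235.81 1269.5 ] [ 208.18 1074.  ]
7 4 [ 235.82 1292.  ] [ 208.25 1030.5 ]
[  1.64623221 230.21458232] [-0.04384074  0.05986376 -0.05705812  0.07935025 -0.03831514] contact turn [np.float64(3.2675562243126732), np.float64(3.3971078203531437), np.float64(3.402440506426999)]
[  1.7649049  202.20521008] [-0.02349932  0.03269523  0.00266176 -0.02564566  0.01378798] contact turn [np.float64(3.2924907400972945), np.float64(3.3867463786717904), np.float64(3.4230015592020995)]
```

Both collars agree: contact came at 3.40 turns, so the wheel is now at about 0.60 turn past contact, roughly 4.8 mm of squeeze. That counts as about half a turn and is well short of a full one. Letting go and withdrawing straight up.

```bash
python3 -m pendant '[[[0,0,0],[0,0,0]],[[0,0,0],[0,0,0]],[[0,0,0],[0,0,0]],[[0,0,0],[0,0,0]]]' 60
python3 -m pendant '[[[0,0,15],[0,0,0]],[[0,0,50],[0,0,0]],[[0,0,90],[0,0,0]],[[0,0,130],[0,0,0]],[[0,0,170],[0,0,0]]]'
python3 -m pendant '[[[-25,-45,0],[0,0,0]],[[-50,-90,0],[0,0,0]],[[-75,-140,0],[0,0,0]],[[-100,-190,0],[0,0,0]],[[-125,-240,0],[0,0,0]]]'
python3 -m pendant '[[[0,0,0],[0,0,0]],[[0,0,0],[0,0,0]],[[0,0,0],[0,0,0]]]'
python3 track.py 8
python3 - <<'E'
from h import *
c=capture("top");cv2.imwrite("pics/top8.png",c["color"][:,:,::-1])
cv2.imwrite("pics/top8c.png",cv2.resize(c["color"][130:300,170:395,::-1],None,fx=3.5,fy=3.5,interpolation=2))
a=cv2.imread("pics/side8.png")[160:300,255:435];cv2.imwrite("pics/side8d.png",cv2.resize(a,None,fx=4.2,fy=4.2,interpolation=2))
E
```

```text
clock: 13.32
eef_pos: [0.5547, 0.1049, 0.2544]
tool_rot: [-0.0, 0.994, 0.113, -0.0]
wrist_force: [-0.2, -0.4, 0.0]
finger_gap: 0.0554
clock: 13.95
eef_pos: [0.5547, 0.1044, 0.4277]
tool_rot: [-0.0, 0.994, 0.112, 0.001]
wrist_force: [0.5, 0.4, 0.2]
finger_gap: 0.057
clock: 14.58
eef_pos: [0.4288, -0.1369, 0.4264]
tool_rot: [0.001, 0.994, 0.112, 0.001]
wrist_force: [0.4, -1.8, -0.3]
finger_gap: 0.0572
clock: 14.95
eef_pos: [0.4304, -0.1346, 0.4252]
tool_rot: [-0.0, 0.994, 0.113, 0.0]
wrist_force: [0.8, 0.3, 0.1]
finger_gap: 0.057
collarR (-0.62, 6.0, 0.685)
plate (0.12, 5.88, 0.866)
collarL (-0.12, 6.25, 0.864)
hub (-0.38, 7.88, 0.968)
mould (0.0, 0.0, 0.992)
box (0.0, 0.0, 0.998)
```

View pics/side8d.png

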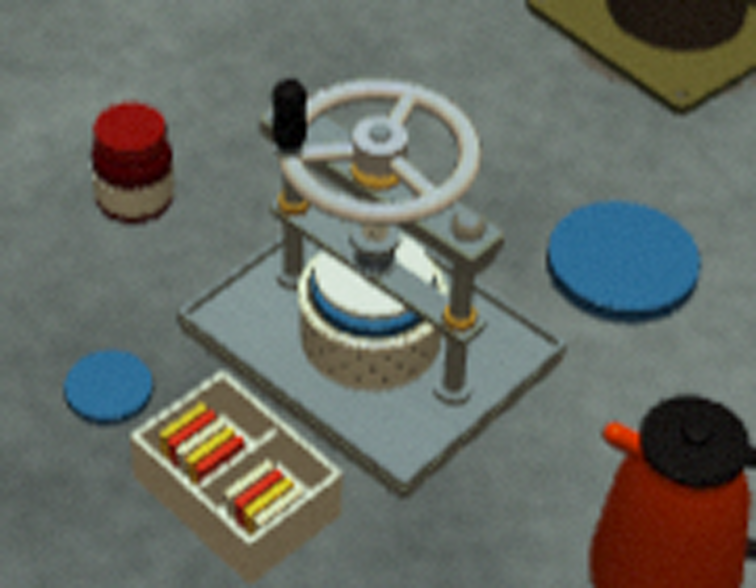

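View pics/top8c.png

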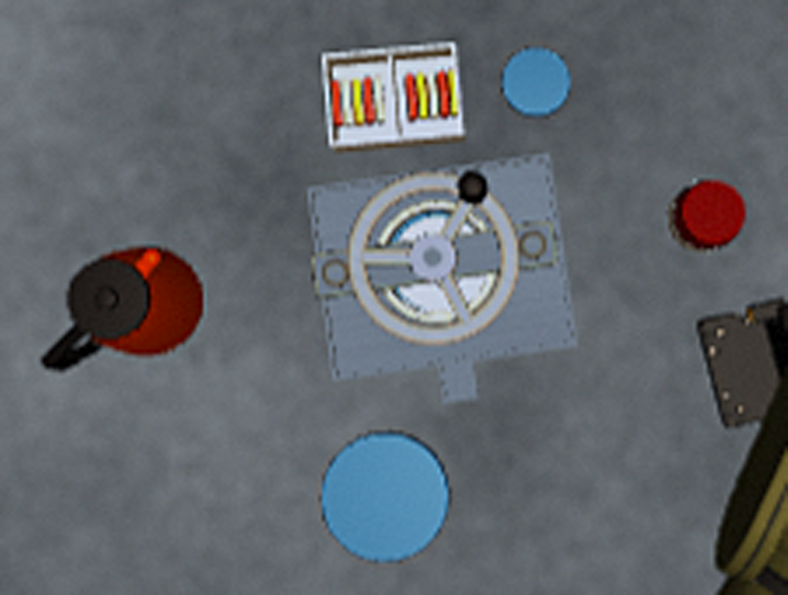

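```bash
python3 -c "
from cell import sign_off;print(sign_off())"
```

```text
the job is handed in; nothing more can be done
None
```

The press is wound down onto the blue follower, with the spring squeezed by about 0.6 of a turn. I handed the job in at about 15 s of the 72 s. I gripped the crank and wound it four full turns clockwise, then let go and backed the arm well away.

- **Squeeze:** the crosshead stopped sinking at 3.40 turns, measured on both of its collars in the side pictures, good to roughly ±0.05 turn. That leaves the wheel about 0.6 turn past contact, or 4.8 mm on the spring. This is slightly over the half turn asked but clearly under a full turn. I overshot a little because the gap estimated from the pictures was too large, and I did not wind back.
- **After letting go:** the crosshead had not moved, the crank stood at the angle where I left it, and the wrist force was near zero.
- **Surroundings:** the mould and portion box showed zero shift in the side picture. The coffee pot, jam jar and loose blue discs looked unmoved by eye.
- **Forces:** the wrist force peaked at about 16 N in the readings I took, against the 120 N limit.
- **Disagreements:** my early estimates of the starting wheel height ranged from 258 to 270 mm. The contact turn implies about 261 mm, so I relied on seeing the crosshead stop. I also discarded the printout of the first 80° of winding by mistake, but the state and picture straight after showed it went cleanly.

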